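# Sweep the bottle caps off the chopping board into the scrap tray

### The job

Clear the chopping board: use the fingers to sweep the three loose bottle caps across the board and over its edge into the shallow scrap tray standing against it. Slide them, do not pick them up, and leave the shaker and the jar on the board and the lidded tub beside it standing where they are.

Things in the scene. Friction and masses are not known exactly. Their poses are not given: they have to be found in the camera images.
- board: black chopping board, fixed, 240 mm along its x by 260 mm along its y, 30 mm thick, lying on the worktop with its flat top 30 mm above it; origin at the centre of its underside. The tray stands against one of its two short sides (those at +y and -y, 240 mm long)
- tray: shallow open metal scrap tray, fixed, 240 mm along its x by 150 mm along its y, rim 26 mm high (4 mm below the board's top), walls and floor 3 mm thick; one of its 240 mm sides touches a short side of the board all along (1 mm gap), at the board's +y or -y side, parallel to it. Origin at the centre of its underside, so 206 mm from the board's origin
- cap_a: white plastic bottle cap, a plain closed disc 40 mm in diameter and 18 mm high, about 11 to 21 g, lying flat on the board and sliding easily; origin at its centre (9 mm above the board's top at the start). The three caps are alike. This one lies in the row along the board's near side (board x about -70 mm)
- cap_b: white plastic bottle cap, a plain closed disc 40 mm in diameter and 18 mm high, about 11 to 21 g, lying flat on the board and sliding easily; origin at its centre (9 mm above the board's top at the start). The three caps are alike. This one lies in the row along the board's far side (board x about +70 mm), board y negative
- cap_c: white plastic bottle cap, a plain closed disc 40 mm in diameter and 18 mm high, about 11 to 21 g, lying flat on the board and sliding easily; origin at its centre (9 mm above the board's top at the start). The three caps are alike. This one lies in the row along the board's far side (board x about +70 mm), board y positive
- shaker: bystander: salt shaker, glass with a domed steel top, 40 mm in diameter, 52 mm high, standing on the board near its middle line (board x about 0) at negative board y; origin at the centre of its underside
- jar: bystander: small jar with a steel lid, 46 mm in diameter, 50 mm high, standing on the board near its middle line (board x about 0) at positive board y; origin at the centre of its underside
- tub: bystander: closed food tub with a flat grey lid, 160 mm along its x by 90 mm along its y, 45 mm high, standing on the worktop about 31 mm off the board's short side opposite the tray; origin at the centre of its underside

How it is judged:
By the outcome, as a careful person would: the job done as asked, in the order asked, and still so for the second after the job is handed in, with the robot touching nothing.
It also fails if it takes over 64 s, if anything falls off the work surface, if the arm or the gripper's body presses on something with over 40 N, if the wrist force passes 120 N, or if a joint passes its speed limit or range.

### The arm

A 7-joint arm with a two-finger parallel gripper is mounted at the origin on the work surface. World frame = base frame: x ahead of the robot, y to its left, z up, the work surface at z = 0. Lengths are in m, angles in rad, forces in N, time in s.
With the tool pointing down it reaches from about 0.425 to 0.975 m from the base axis. Payload 16.7 kg.
Tool frame: the origin (TCP) lies between the finger pads; the fingertips stand 22 mm ahead of it and the grasp point (between the pads) lies 3 mm ahead of it (env.finger_overhang is the distance from the TCP to the fingertips, in m); z points along the fingers, y is the line along which they close (so a half turn about z gives the same grasp; the last joint's range is limited). The gripper opens to 85 mm and grips with 20 to 120 N. Pads are 22 mm wide; open, the fingers measure 114 mm over their backs; the gripper's body (76 mm by 85 mm) begins 54 mm behind the grasp point. The pads swing forward as they close: fully open they stand 13 mm farther back than shut.
Start: joints at [-1.268, 0.426, 0.074, 1.606, -0.034, 1.111, -0.067], TCP at [0.295, 0.607, 0.253] pointing down, gripper open.
Joint ranges: [-2.85, 2.85], [-0.5, 2.14], [-1.23, 1.37], [0.21, 2.46], [-1.02, 4.16], [0.16, 2.05], [-2.73, 2.73]. Speed limits (rad/s): [1.89, 1.89, 2.39, 2.39, 3.01, 3.01, 3.01].

### API

Orientations are given as a unit quaternion [w, x, y, z].
In Python, from cell import env gives the robot as it stands. The module is installed in compiled form; this text tells all that it offers. Calls block until the motion is done:
- env.move_to(position, orientation): joint-space move of the TCP to a pose.
- env.line_to(position, frame=None, velocity=0.15): straight line of the TCP; frame=None keeps the orientation; velocity is the mean speed in m/s.
- env.goto_joints(angles): joint-space move.
- env.let_go() and env.gripper_close(): open the fingers fully, or close them until they stop; the grip force is fixed at half the most.
- env.pause(seconds).
- env.inverse_kinematics(position, orientation): joint angles nearest the present ones, or None.
- env.camera(name): name is "scene" or "top"; returns (picture, depth): 480x640x3 uint8, red, green, blue; 480x640 float32, m along the optical axis (not along the pixel's ray), 0 where there is no reading.
- env.get_calibration(name): a dict with "camera_matrix" (3x3 intrinsics, pixels), "k1" (the pictures are not rectified: a ray, as slopes to the right and down, at radius r is drawn at 1 + k1 r^2 times it, then the intrinsics apply), "R" (3x3) and "t" (3): a world point X has camera coordinates R X + t. Camera axes: x right, y down, z forward; pixel columns grow to the right and rows downward; lengths in m; the calibration is good to about 2 mm. A picture is of the moment at which its call begins. get_calibration takes no time and is no camera call.
A pose or a line that the arm cannot do raises env.IKError and nothing moves.
- env.hand_in(): hands the job in; it is judged then, once.
Readings, each from a call of its own:
- env.get_t(): time.
- env.get_joint_positions(): joint angles.
- env.get_dq(): joint speeds.
- env.get_joint_torque(): joint torques, N m.
- env.get_ee_pos(): TCP position.
- env.get_tool_rot(): TCP orientation.
- env.get_contact_force(): force on the tool from outside, world axes, zero at the start.
- env.get_torque(): the same for the moment, N m.
- env.get_width(): finger opening in m.
- env.get_gripper_force(): force on a finger pad.
Only numpy, scipy, OpenCV 4.12 (cv2) and the standard library are available. Lean on these libraries where they do the work, as an engineer would, in place of code of your own. Each camera call takes 0.05 s, during which the arm holds its last target. There are 200 camera calls.

## Working session

There is one attempt and no reset: what is moved stays moved. The work goes in short steps, each a Python script; the robot and the scene stay as the last script left them, time stands still between calls to the robot, and variables do not carry over. Pictures are saved under pics/ and viewed, at most 10 in all, crops included, and the job is handed in when it is done.

```bash
mkdir -p pics
python3 - <<'E'
from cell import env
import cv2,numpy as np
for n in("top","scene"):
    p,d=env.camera(n); cv2.imwrite(f"pics/{n}0.png",p[...,::-1]); np.save(f"pics/{n}0.npy",d); print(n,{k:np.round(v,4).tolist() for k,v in env.get_calibration(n).items()},(d>0).mean())
print(env.get_t(),env.get_tool_rot(),env.finger_overhang)
E
```

```text
top {'camera_matrix': [[559.8631, 0.0, 326.709], [0.0, 559.8631, 240.1769], [0.0, 0.0, 1.0]], 'k1': -0.0978, 'R': [[-0.0274, -0.9989, -0.0383], [-0.9955, 0.0307, -0.0899], [0.091, 0.0357, -0.9952]], 't': [0.0506, 0.5753, 0.8458]} 0.9961295572916666
scene {'camera_matrix': [[593.0485, 0.0, 317.8983], [0.0, 593.0485, 239.5845], [0.0, 0.0, 1.0]], 'k1': -0.1507, 'R': [[0.8793, 0.4761, -0.0135], [0.3939, -0.7429, -0.5412], [-0.2677, 0.4706, -0.8408]], 't': [-0.5163, -0.1818, 1.2126]} 0.99607421875
0.1 [-8.93351987e-05  2.24001231e-01  9.74588681e-01 -5.85455273e-04] 0.022
```

View pics/top0.png

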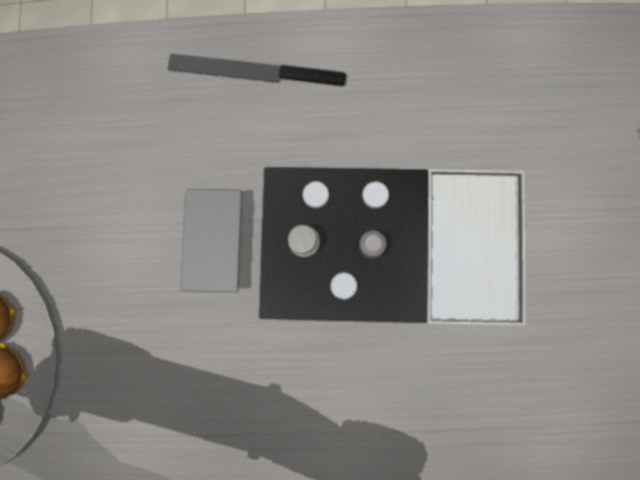

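View pics/scene0.png

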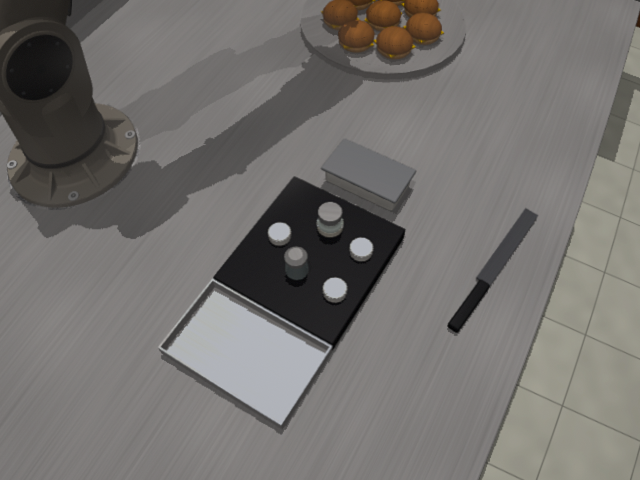

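The top view shows the board at about (345,245) and the tray on its right (world -y). The caps are at (343,286) for a, (375,194) for b and (316,194) for c. The jar is at (303,240), the shaker at (373,243) and the tub on the left at (211,240).

```bash
cat > h.py <<'E'
import cv2,numpy as np
from cell import env
def cast(n,px,z):
    c=env.get_calibration(n);K=np.array(c["camera_matrix"]);R=np.array(c["R"]);t=np.array(c["t"])
    u=cv2.undistortPoints(np.float64(px).reshape(-1,1,2),K,np.array([c["k1"],0,0,0,0.])).reshape(-1,2)
    r=np.c_[u,np.ones(len(u))]@R; o=-R.T@t
    return (o+r*((z-o[2])/r[:,2])[:,None])[:,:2]
def blobs(m,lo,hi):
    n,l,s,c=cv2.connectedComponentsWithStats(m.astype(np.uint8))
    return [c[i] for i in range(1,n) if lo<s[i,4]<hi]
E
python3 - <<'E'
from h import *
p=cv2.imread("pics/top0.png").astype(int)
m=(p.max(2)<60)
m[:150]=0;m[340:]=0;m[:,:255]=0;m[:,432:]=0
cs,_=cv2.findContours(m.astype(np.uint8),cv2.RETR_EXTERNAL,cv2.CHAIN_APPROX_NONE)
c=max(cs,key=cv2.contourArea).reshape(-1,2)
w=cast("top",c,.03);r=cv2.minAreaRect((w*1000).astype(np.float32));print(r)
B=np.array(r[0])/1000
e=cv2.boxPoints(r)/1000;print(e.round(4).tolist())
# board y axis: the 260 side, pointing to +world y
s=[(e[(i+1)%4]-e[i]) for i in range(2)];v=max(s,key=np.linalg.norm);v=v/np.linalg.norm(v)*np.sign(v[1]);u=np.array([v[1],-v[0]])
print("B",B,"u",u,"v",v)
wm=(p.min(2)>185);wm[:,425:]=0;wm[:160]=0
for q in blobs(wm,200,1200):
    x=cast("top",[q],.045)[0];print("cap",q.round(),x.round(4),"board",((x-B)@u).round(4),((x-B)@v).round(4))
for nm,q,z in(("jar",(302,239),.08),("shaker",(373,243),.08)):
    x=cast("top",[q],z)[0];print(nm,((x-B)@u).round(4),((x-B)@v).round(4))
ps=cv2.imread("pics/scene0.png").astype(int);wm=(ps.min(2)>170);wm[320:]=0;wm[:220]=0;wm[:,:265]=0;wm[:,390:]=0
for q in blobs(wm,100,900):
    x=cast("scene",[q],.044)[0];print("scene cap",q.round(),((x-B)@u).round(4),((x-B)@v).round(4))
th=np.arctan2(v[1],v[0])
for t in(th,th+np.pi):
  o=[0,np.cos(t/2),np.sin(t/2),0]
  for X,Y in((.075,.13),(.075,-.16),(-.07,.13),(-.07,-.16)):
    for z in(.058,.16): 
      k=env.inverse_kinematics([*(B+u*X+v*Y),z],o);print(t.round(3),X,Y,z,None if k is None else np.round(k,2))
E
```

```text
((570.6869506835938, 7.1463470458984375), (254.3184356689453, 235.039306640625), 87.1560287475586)
[[0.44699999690055847, -0.11400000005960464], [0.6818000078201294, -0.1256999969482422], [0.6944000124931335, 0.1282999962568283], [0.4596000015735626, 0.14000000059604645]]
B [0.57068695 0.00714635] u [ 0.9987684  -0.04961616] v [0.04961616 0.9987684 ]
cap [315. 194.] [0.647 0.049] board 0.0742 0.0456
cap [375. 194.] [ 0.6436 -0.0431] board 0.0754 -0.0466
cap [343. 285.] [0.5053 0.01  ] board -0.0655 -0.0004
jar 0.0008 0.0611
shaker -0.0031 -0.0429
scene cap [279. 231.] -0.0669 0.0001
scene cap [361. 247.] 0.0733 0.046
scene cap [335. 287.] 0.0744 -0.0463
1.521 0.075 0.13 0.058 [-0.67  0.69  0.52  1.79 -0.46  0.79  0.04]
1.521 0.075 0.13 0.16 [-0.72  0.57  0.59  1.73 -0.37  0.95 -0.03]
1.521 0.075 -0.16 0.058 [-0.27  0.69  0.57  1.81 -0.51  0.79  0.52]
1.521 0.075 -0.16 0.16 [-0.38  0.6   0.74  1.76 -0.47  0.97  0.5 ]
1.521 -0.07 0.13 0.058 [-0.76  0.5   0.46  2.11 -0.37  0.61 -0.09]
1.521 -0.07 0.13 0.16 [-0.83  0.33  0.53  2.05 -0.23  0.82 -0.22]
1.521 -0.07 -0.16 0.058 [-0.43  0.58  0.77  2.14 -0.66  0.67  0.74]
1.521 -0.07 -0.16 0.16 [-0.6   0.43  0.97  2.09 -0.47  0.86  0.59]
4.663 0.075 0.13 0.058 [-0.18  0.63 -0.16  1.75  0.13  0.77  2.68]
4.663 0.075 0.13 0.16 [ 0.4   0.72 -1.03  1.66  0.67  1.15  2.28]
4.663 0.075 -0.16 0.058 [-0.52  0.9   1.01  1.82 -0.93  0.98 -2.29]
4.663 0.075 -0.16 0.16 [-0.61  0.85  1.2   1.77 -0.87  1.16 -2.31]
4.663 -0.07 0.13 0.058 [-0.28  0.46 -0.14  2.08  0.1   0.61  2.6 ]
4.663 -0.07 0.13 0.16 [-0.36  0.3  -0.04  2.02  0.01  0.82  2.69]
4.663 -0.07 -0.16 0.058 [-0.59  0.71  1.01  2.15 -0.9   0.79 -2.17]
4.663 -0.07 -0.16 0.16 [-0.74  0.59  1.22  2.09 -0.69  0.95 -2.32]
```

```bash
cat >> h.py <<'E'
B=np.array([.57069,.00715]);u=np.array([.99877,-.04962]);v=np.array([.04962,.99877])
t=np.arctan2(v[1],v[0]);Q=[0,np.cos(t/2),np.sin(t/2),0]
P=lambda X,Y,z:[*(B+u*X+v*Y),z]
def sweep(X,y0,y1,z=.058,vel=.12):
    env.move_to(P(X,y0,.16),Q); env.line_to(P(X,y0,z),velocity=.12); print("down",env.get_contact_force().round(1),env.get_ee_pos().round(4))
    env.line_to(P(X,y1,z),velocity=vel); print("swept",env.get_contact_force().round(1),env.get_ee_pos().round(4),env.get_t())
    env.line_to(P(X,y1,.16),velocity=.2)
def look(k,save="top"):
    for n in("top","scene"):
        p,d=env.camera(n); cv2.imwrite(f"pics/{n}{k}.png",p[...,::-1])
E
python3 - <<'E'
from h import *
env.gripper_close(); print(env.get_width(),env.get_t())
sweep(.0745,0,-.155)
look(1)
a=cv2.imread("pics/top1.png")[130:360,150:550];b=cv2.imread("pics/scene1.png")[130:440,130:530]
cv2.imwrite("pics/m1.png",np.vstack([a,b]))
E
```

```text
-0.00018276721148263698 0.8667
down [0.5 0.5 0. ] [0.6456 0.0034 0.0587]
swept [0.3 0.  0.3] [ 0.6375 -0.1504  0.0579] 5.8083
```

View pics/m1.png

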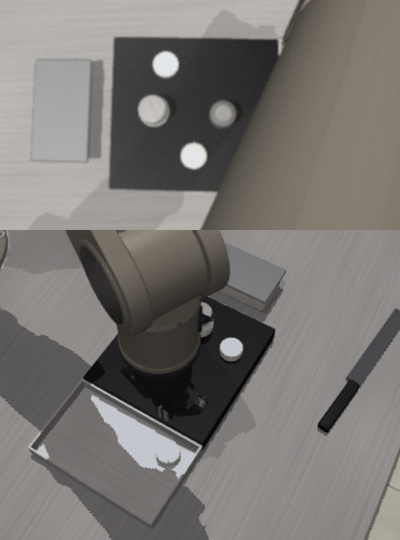

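Cap b is in the tray at scene pixel (298,352), and the others haven't moved. Next is cap a.

Run:
```python
from h import *
sweep(-.0665,.045,-.155)
env.move_to(P(.07,.2,.2),Q)
look(2); print(env.get_t())
a=cv2.imread("pics/top2.png")[130:360,150:550];b=cv2.imread("pics/scene2.png")[130:440,130:530]
cv2.imwrite("pics/m2.png",np.vstack([a,b]))
```

```text
down [-0.   0.4  0.8] [0.5069 0.0553 0.0585]
swept [0.2 0.3 0.6] [ 0.4966 -0.1438  0.0579] 10.35
12.5333
```

View pics/m2.png

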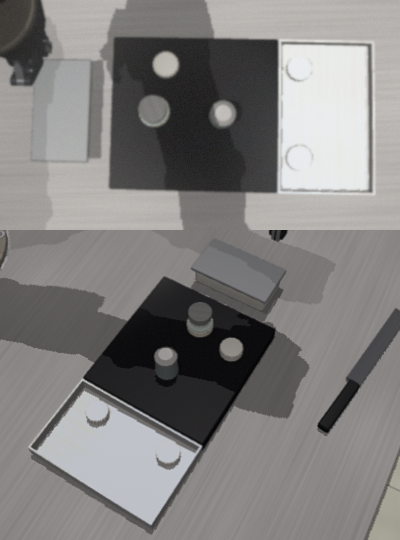

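Caps a and b lie flat in the tray, b at about (449,199) in the top view, right where c would drop. I'll sweep c on past b.

Run:
```python
from h import *
sweep(.0735,.09,-.195,z=.0565,vel=.17)
env.move_to(P(.07,.2,.2),Q)
look(3); print(env.get_t())
a=cv2.imread("pics/top3.png")[130:360,150:550];b=cv2.imread("pics/scene3.png")[130:440,130:530]
cv2.imwrite("pics/m3.png",np.vstack([a,b]))
```

```text
down [-0.1  0.3  0.2] [0.6491 0.0934 0.0572]
swept [-0.2 -0.1  0.1] [ 0.6346 -0.1901  0.0564] 15.9083
18.15
```

View pics/m3.png

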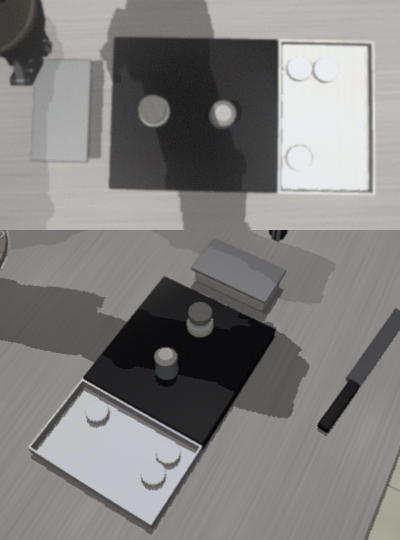

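All three caps lie flat in the tray, at crop pixels (299,69), (325,69) and (299,157). The jar, shaker and tub are where they were.

```bash
python3 -c "
from cell import env
print(env.hand_in())"
```

```text
the job is handed in; nothing more can be done
None
```

All three caps were swept off the board and lie flat in the scrap tray; the shaker, jar and tub still stand where they were, and I handed the job in at about 18 s.

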